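Pile L-shaped rests lip to tail

ROBOT

A 7-joint arm with a two-finger parallel gripper is mounted at the origin on a cart in front of the work surface, level with it; the furniture and walls round the work are solid. World frame = base frame: x ahead of the robot, y to its left, z up, the work surface at z = 0. Lengths are in m, angles in rad, forces in N, time in s.
With the tool pointing down it reaches from about 0.35 to 0.9 m from the base axis. Payload 19.9 kg.
Tool frame: the origin (TCP) lies at the very end of the fingers, on their centre line; the grasp point (between the pads) lies 19 mm behind it; z points along the fingers, y is the line along which they close (so a half turn about z gives the same grasp; the last joint's range is limited). The gripper opens to 85 mm and grips with 20 to 120 N. Pads are 22 mm wide; open, the fingers measure 114 mm over their backs; the gripper's body (76 mm by 85 mm) begins 54 mm behind the grasp point. The pads swing forward as they close: fully open they stand 13 mm farther back than shut.
Start: joints at [1.177, 0.417, -0.01, 1.614, 0.005, 1.111, -0.053], TCP at [0.216, -0.586, 0.231] pointing down, gripper open.
Joint ranges: [-2.81, 2.81], [-0.39, 2.02], [-1.27, 1.25], [0.06, 2.57], [-1.19, 4.33], [0.19, 2], [-2.82, 2.82]. Speed limits (rad/s): [1.89, 1.89, 2.39, 2.39, 3.01, 3.01, 3.01].

INTERFACE

Orientations are given as a 3x3 rotation matrix whose columns are the frame's x, y, z axes.
In Python, from workcell import arm, optics gives the robot as it stands. The module is installed in compiled form; this text tells all that it offers.
- The arm moves only by the tool play_rows, never from a script. Its argument "motion" is a list of rows, each an object of numbers: "tx", "ty", "tz": the shift along the tool's x, y, z scaled (see below); "roll": the turn about the tool's z scaled (see below); "fingers": the opening, from 0 (shut) to 1 (fully open). A call has 1 to 20 rows; each row is the pose to reach, as a shift and turn from the pose commanded when the call began, along the tool's axes at that moment; what a row does not reach only later rows make up. The controller multiplies each number of a shift by 40 cm and each number of a turn by 45 degrees. A row lasts 1/10 s, in which the tool goes at most 50 mm and 8.59 degrees, less where a joint would pass 70% of its speed; a pose out of reach is approached as far as the arm can. A call with a number of a shift or a turn outside -1 to 1 is refused whole. A call with a gripper value outside its range is refused whole. The fingers move at their own pace and stop on an object; the grip force is fixed at half the most. Time passes only in rows, so rows that repeat a pose let the fingers close. It gives the time, the measured TCP pose, the force, the opening and the grip force at its end, in the units of the state.
- arm.state(): the state, without advancing time (a new reading comes with each control period).
- optics.capture(name): name is "scene" or "side" or "wrist"; returns a dict with "img" (400x640x3 uint8, red, green, blue), "range_z" (400x640 float32, m along the optical axis (not along the pixel's ray), 0 where there is no reading), "camera_matrix" (3x3 intrinsics, pixels), "rvec" (rotation vector, rad) and "tvec" (3), from world to camera coordinates, as OpenCV has them; the wrist camera has in their place "tool_from_camera" (4x4, takes a point from camera to tool coordinates, whose origin is the TCP and whose axes are the flange's). Camera axes: x right, y down, z forward; pixel columns grow to the right and rows downward; lengths in m; the calibration is good to about 2 mm. The wrist camera is an equidistant fisheye: a pixel r from the principal point sees the ray r / f radians off the axis. A picture is of the moment at which its call begins: read the wrist's pose just before it.
- arm.finish_job(): hands the job in; it is judged then, once.
The state is a dict: "time": time; "q": joint angles; "qd": joint speeds; "tau": joint torques, N m; "tool_pos": TCP position; "ee_rot": TCP orientation; "wrist_force": force on the tool from outside, world axes, zero at the start; "torque": the same for the moment, N m; "grip_width": finger opening in m; "gripper_force": force on a finger pad.
Only numpy, scipy, OpenCV 4.12 (cv2) and the standard library are available. Lean on these libraries where they do the work, as an engineer would, in place of code of your own. Each camera call takes 0.05 s, during which the arm holds its last target. There are 200 camera calls.

TASK

Pile up the three L-shaped support rests so that the pile stays level: leave the green one where it lies, first set the blue one on it turned the other way round, then the orange one on the blue one, turned back again, so that the raised lips stand up at alternating ends. Each rest lies flat and squared up on the one below, lip upward, its plain end close up against that one's raised lip and not on top of it, and its own lip just past the other end. Do not disturb the phone, the small disk or the mouse.

Things in the scene. Friction and masses are not known exactly. Their poses are not given: they have to be found in the camera images.
- green_rest_mid (a point): loose L-shaped rest, green, 0.18-0.35 kg: plate 120 (x) x 50 (y) x 16 thick with a lip across its +x end, 20 thick in x, 15 higher than the plate's top. Point: centre of the plate, 8 above its underside; z up, +x to the lip. Lip faces at x = 40 and 60, plain end at x = -60, centre of mass x = 7. Grip across the 50 mm width. Bottom of the pile.
- blue_rest_mid (a point): loose L-shaped rest, blue, 0.18-0.35 kg: plate 120 (x) x 50 (y) x 16 thick with a lip across its +x end, 20 thick in x, 15 higher than the plate's top. Point: centre of the plate, 8 above its underside; z up, +x to the lip. Lip faces at x = 40 and 60, plain end at x = -60, centre of mass x = 7. Grip across the 50 mm width.
- orange_rest_mid (a point): loose L-shaped rest, orange, 0.18-0.35 kg: plate 120 (x) x 50 (y) x 16 thick with a lip across its +x end, 20 thick in x, 15 higher than the plate's top. Point: centre of the plate, 8 above its underside; z up, +x to the lip. Lip faces at x = 40 and 60, plain end at x = -60, centre of mass x = 7. Grip across the 50 mm width.
- blue_lip (a point): middle of the top of the raised lip of the blue rest, 50 mm in +x from the centre of its plate; shows which end the lip is on
- orange_lip (a point): middle of the top of the raised lip of the orange rest, 50 mm in +x from the centre of its plate; shows which end the lip is on
- phone_frame_mid (a point): opened dark phone lying flat, 62x135x10, a bystander; this point is its centre
- disk_25_a_mid (a point): small flat 2.5 inch hard disk, 102x70x10, a bystander; this point is its centre
- mouse_mid (a point): dark computer mouse, 102x61x36, a bystander; this point is its centre
There are look-alikes about, which are no part of the job. Leave any red look-alike of the part that bears blue_rest_mid alone.

How it is judged:
By the outcome, as a careful person would: the job done as asked, in the order asked, and still so for the second after the job is handed in, with the robot touching nothing.
It also fails if it takes over 56 s, if anything falls off the work surface, if the arm or the gripper's body presses on something with over 40 N, if the wrist force passes 120 N, or if a joint passes its speed limit or range.

## Working session

There is one attempt and no reset: what is moved stays moved. The work goes in short steps, Python scripts to look and compute and a tool call to move; the robot and the scene stay as the last step left them, time stands still between calls to the robot, and variables do not carry over. Pictures are saved under pics/ and viewed, at most 10 in all, crops included, and the job is handed in when it is done.

Besides the shell and the picture viewer there is one more tool, called after ">>>" in YAML: its name, and indented under it one key for each argument. play_rows: Moves the arm, as the interface text tells. Shifts and turns lie within -1 to 1; 1 stands for 40 cm of shift or 45 degrees of turn. Its arguments: {"type":"object","properties":{"motion":{"type":"array","items":{"type":"object","properties":{"tx":{"type":"number"},"ty":{"type":"number"},"tz":{"type":"number"},"roll":{"type":"number"},"fingers":{"type":"number"}}}}},"required":["motion"]}

```bash
mkdir -p pics; cat > h.py <<'E'
import numpy as np, cv2
from workcell import arm, optics
def cloud(c):
    z=c["range_z"]; K=c["camera_matrix"]; R=cv2.Rodrigues(np.array(c["rvec"],float))[0]; t=np.array(c["tvec"],float).ravel()
    v,u=np.indices(z.shape)
    P=np.stack([(u-K[0,2])/K[0,0]*z,(v-K[1,2])/K[1,1]*z,z],-1)
    W=(P-t)@R; W[z<=0]=np.nan
    return W
def save(n,img): cv2.imwrite(f"pics/{n}.png",cv2.cvtColor(img,cv2.COLOR_RGB2BGR))
E
python3 - <<'E'
from h import *
s=arm.state(); print({k:np.round(v,3).tolist() for k,v in s.items()})
for n in("scene","side"):
    c=optics.capture(n); save(n+"0",c["img"]); np.savez(f"{n}0.npz",**c)
    R=cv2.Rodrigues(np.array(c["rvec"],float))[0]; print(n,-R.T@np.ravel(c["tvec"]),np.round(R[2],2))
E
```

```text
{'time': 0.0, 'q': [1.177, 0.418, -0.01, 1.614, 0.005, 1.111, -0.053], 'qd': [-0.0, -0.0, 0.001, 0.0, -0.0, -0.0, -0.002], 'tau': [0.001, -86.444, 0.679, -43.489, 0.019, 0.007, -0.0], 'tool_pos': [0.216, -0.586, 0.231], 'ee_rot': [[0.938, 0.345, -0.001], [0.345, -0.938, 0.001], [-0.0, -0.001, -1.0]], 'wrist_force': [0.004, 0.253, -0.419], 'torque': [-0.013, 0.011, 0.012], 'gripper_force': 0.0, 'grip_width': 0.085}
scene [-0.08724531  0.31353279  0.92495493] [ 0.54 -0.33 -0.78]
side [0.02834434 0.94144233 0.61758994] [ 0.37 -0.82 -0.44]
```

View pics/scene0.png

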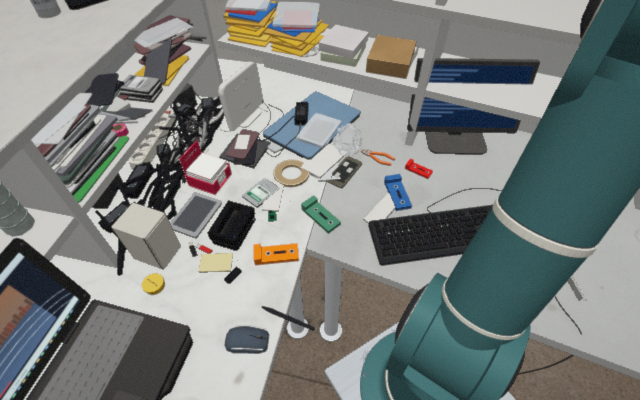

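View pics/side0.png

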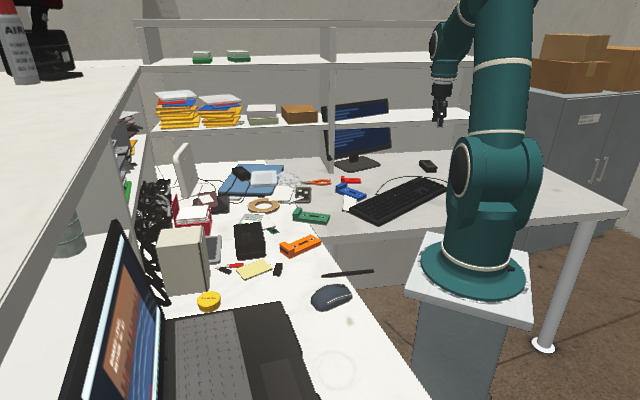

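The scene view shows green at about (320,213), blue at (397,192), orange at (275,253), and the small red look-alike at (418,169). The side view shows the same rests. Next I'll measure them.

```bash
cat >> h.py <<'E'
HUE={"green":(65,95),"blue":(103,118),"orange":(8,18)}
def rest(c,name,zmin=0.004,zmax=.08,win=None):
    W=cloud(c); h=cv2.cvtColor(c["img"],cv2.COLOR_RGB2HSV); lo,hi=HUE[name]
    m=(h[...,0]>=lo)&(h[...,0]<=hi)&(h[...,1]>120)&(h[...,2]>50)
    m&=(W[...,2]>zmin)&(W[...,2]<zmax)&(np.hypot(W[...,0],W[...,1])<.85)
    if win is not None: m&=np.hypot(W[...,0]-win[0],W[...,1]-win[1])<.11
    n,l,st,_=cv2.connectedComponentsWithStats(m.astype(np.uint8),connectivity=8)
    k=1+np.argmax(st[1:,4]); m=l==k
    return m,W[m],st[k]
E
python3 - <<'E'
from h import *
for n in("scene","side"):
    c=dict(np.load(n+"0.npz"))
    for k in HUE:
        m,P,st=rest(c,k)
        print(n,k,st,"zpct",np.round(np.percentile(P[:,2],[2,25,50,75,90,98]),4))
        r=cv2.minAreaRect((P[:,:2]*1000).astype(np.float32)); print("  rect all",np.round(r[0],1),np.round(r[1],1),round(r[2],1))
        for a,b,t in((.012,.02,'plate'),(.027,.036,'lip')):
            Q=P[(P[:,2]>a)&(P[:,2]<b)]
            if len(Q)>8:
                r=cv2.minAreaRect((Q[:,:2]*1000).astype(np.float32)); print("  ",t,len(Q),np.round(Q.mean(0)*1000,1),np.round(r[0],1),np.round(r[1],1),round(r[2],1))
c=dict(np.load("scene0.npz"));I=c["img"][140:290,230:440]; save("crop0",cv2.resize(I,(800,571),interpolation=cv2.INTER_CUBIC))
E
```

```text
scene green [311 202   5   3   8] zpct [0.0172 0.0193 0.0224 0.026  0.0301 0.0301]
  rect all [563.  -65.2] [ 3.5 16.4] 14.3
scene blue [385 174  27  36 495] zpct [0.0098 0.0151 0.0165 0.0188 0.0299 0.0326]
  rect all [ 467.9 -309.4] [ 49. 122.] 70.2
   plate 360 [ 460.5 -306.1   16.1] [ 464.5 -308.2] [ 49.  114.8] 70.2
   lip 73 [ 514.1 -326.    30.8] [ 514.3 -326.3] [45.5 20.9] 73.3
scene orange [254 244  45  21 728] zpct [0.0081 0.0148 0.0163 0.0181 0.0302 0.0325]
  rect all [471.3 108. ] [116.8  52.1] 64.7
   plate 548 [466.7 102.   16. ] [470.8 106.1] [113.  52.] 64.1
   lip 110 [492.  153.3  30.8] [492.  153.3] [16.5 50.6] 63.6
side green [509 259  16  28 114] zpct [0.0097 0.0108 0.0121 0.0136 0.0146 0.0165]
  rect all [-115.4  -18.8] [119.8  37.7] 89.1
   plate 59 [-111.9  -25.    13.7] [-110.8  -22.8] [33.7 96.9] 4.0
side blue [336 183  30  18 205] zpct [0.0063 0.0149 0.0165 0.0179 0.0301 0.0331]
  rect all [ 465.1 -308.8] [ 52.5 118.8] 69.2
   plate 148 [ 464.  -304.9   16.2] [ 464.4 -308.8] [ 51.7 118. ] 68.2
   lip 24 [ 514.4 -323.8   31.6] [ 512.3 -324.5] [48.1 19.5] 71.7
side orange [280 235  41  23 485] zpct [0.0048 0.0142 0.0162 0.0184 0.0303 0.0326]
  rect all [471.8 109.1] [121.   52.9] 65.3
   plate 289 [464.  103.3  16. ] [472.2 109. ] [120.9  52.6] 64.7
   lip 83 [491.  155.3  30.6] [491.8 153.9] [21.4 49.6] 65.3
```

View pics/crop0.png

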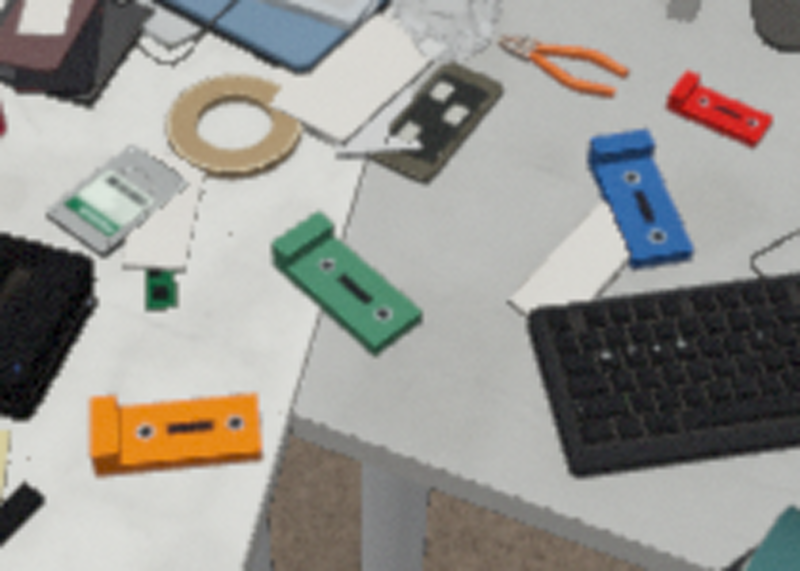

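Lips sit at the upper-left end of each part (crop: green (300,240), blue (620,145), orange (105,430)). Blue and orange agree between the two views. Green needs a looser saturation mask.

```bash
cat >> h.py <<'E'
def poly(c,name,win,base=0,**k):
    """yaw + centre from the plate-top and lip-top points"""
    m,P,st=rest(c,name,base+.004,base+.04,win)
    out={}
    for t,a,b in(("all",-1,1),("plate",base+.0125,base+.0195),("lip",base+.0275,base+.0345)):
        Q=P[(P[:,2]>a)&(P[:,2]<b)]
        r=cv2.minAreaRect((Q[:,:2]*1000).astype(np.float32)); out[t]=r,np.median(Q[:,2])*1000,len(Q)
    return out
def go(pos,yaw,ref=None):
    s=arm.state(); R=np.array(s["ee_rot"]); d=R.T@(np.array(pos)-s["tool_pos"])/.4
    y0=np.degrees(np.arctan2(R[1,0],R[0,0])); dr=-((yaw-y0+180)%360-180)
    print("t",round(s["time"],2),"tx %.4f ty %.4f tz %.4f roll %.4f"%(*d,dr/45),"yaw0 %.2f"%y0)
E
sed -i 's/\[...,1\]>120)/[...,1]>80)/; s/"green":(65,95)/"green":(60,95)/' h.py
python3 - <<'E'
from h import *
for n in("scene","side"):
    c=dict(np.load(n+"0.npz"))
    h=cv2.cvtColor(c["img"],cv2.COLOR_RGB2HSV); W=cloud(c)
    if n=="scene": print(h[213,318],h[208,312],W[215,325],W[207,305])
    g=W[215,325] if n=="scene" else g
    for k,w in(("green",g),("blue",(.467,-.309)),("orange",(.471,.109))):
        for t,(r,z,N) in poly(c,k,w).items(): print(n,k,t,np.round(r[0],1),np.round(r[1],1),round(r[2],1),"z",round(float(z),1),N)
go([.467-.0,-.309,.15],160)
E
```

```text
[ 76 101 106] [ 75 111 143] [ 0.51111285 -0.07467418  0.01462604] [ 0.55667888 -0.03432311  0.03064721]
scene green all [519.7 -64.8] [119.4  50.8] 10.0 z 16.4 563
scene green plate [518.3 -65. ] [116.5  50.8] 10.0 z 16.0 404
scene green lip [568.5 -54.6] [18.7 45.7] 8.4 z 31.0 78
scene blue all [ 467.7 -310. ] [ 50.6 122.7] 70.0 z 16.5 545
scene blue plate [ 464.2 -308.8] [ 50.6 114.7] 70.0 z 16.2 384
scene blue lip [ 514.8 -327.4] [48.  22.1] 69.5 z 30.7 76
scene orange all [472.5 108.7] [119.7  53.7] 64.7 z 16.4 778
scene orange plate [471.4 105.7] [113.5  52.7] 64.3 z 16.1 554
scene orange lip [493.2 154.1] [19.2 52.1] 63.6 z 30.7 120
side green all [512.7 -66.9] [103.1  55.3] 10.3 z 16.1 209
side green plate [512.7 -66.9] [103.1  55.3] 10.3 z 16.3 183
side green lip [0. 0.] [0. 0.] 0.0 z nan 0
side blue all [ 466.8 -310.3] [ 54.1 123.1] 69.2 z 16.5 247
side blue plate [ 464.3 -309.4] [ 53.4 118. ] 68.7 z 16.4 161
side blue lip [ 514.8 -326.4] [50.2 23.1] 71.2 z 31.2 31
side orange all [471.4 107.6] [124.1  53.4] 65.3 z 16.2 498
side orange plate [472.2 109. ] [120.9  52.6] 64.7 z 16.1 282
side orange lip [493.  153.3] [21.4 52.2] 65.3 z 30.9 80
t 0.1 tx 0.8287 ty -0.4331 tz 0.2022 roll -3.1063 yaw0 20.22
  return _methods._mean(a, axis=axis, dtype=dtype,
  ret = ret.dtype.type(ret / rcount)
```

>>> play_rows:
  motion:
    - {"tx": 0.42,"ty": -0.21,"tz": 0.1,"roll": -0.5,"fingers": 1}
    - {"tx": 0.84,"ty": -0.423,"tz": 0.2,"roll": -1,"fingers": 1}
    - {"tx": 0.84,"ty": -0.423,"tz": 0.2,"roll": -1,"fingers": 1}
    - {"tx": 0.84,"ty": -0.423,"tz": 0.2,"roll": -1,"fingers": 1}
    - {"tx": 0.84,"ty": -0.423,"tz": 0.2,"roll": -1,"fingers": 1}
    - {"tx": 0.84,"ty": -0.423,"tz": 0.2,"roll": -1,"fingers": 1}
    - {"tx": 0.84,"ty": -0.423,"tz": 0.2,"roll": -1,"fingers": 1}
    - {"tx": 0.84,"ty": -0.423,"tz": 0.2,"roll": -1,"fingers": 1}
    - {"tx": 0.84,"ty": -0.423,"tz": 0.2,"roll": -1,"fingers": 1}
    - {"tx": 0.84,"ty": -0.423,"tz": 0.2,"roll": -1,"fingers": 1}

```text
time: 1.1
tool_pos: [0.4729, -0.3111, 0.1508]
ee_rot: [[0.418, 0.908, -0.001], [0.908, -0.418, 0.0], [0.0, -0.001, -1.0]]
wrist_force: [-0.6, -0.3, 0.0]
grip_width: 0.0851
gripper_force: 0.0
```

>>> play_rows:
  motion:
    - {"roll": -1}
    - {"roll": -1}
    - {"roll": -1}
    - {"roll": -1}
    - {"roll": -1}
    - {"roll": -1}

```text
$.motion[0]: bad value
```

>>> play_rows:
  motion:
    - {"roll": -1}
    - {"roll": -1}
    - {"roll": -1}
    - {"roll": -1}
    - {"roll": -1}
    - {"roll": -1}
    - {"roll": -1}

```text
$.motion[0]: bad value
```

```bash
python3 - <<'E'
from h import *
go([.472,-.3115,.06],160)
s=arm.state();print(np.round(s["q"],2),np.round(s["tool_pos"],4))
R=np.array(s["ee_rot"]);c=optics.capture("wrist");save("w1",c["img"]);np.savez("w1.npz",R=R,p=s["tool_pos"],**c);print(c["camera_matrix"],np.round(c["tool_from_camera"],3))
E
```

```text
t 1.1 tx -0.0020 ty -0.0014 tz 0.2271 roll -2.1045 yaw0 65.30
[ 0.76  0.42 -0.29  1.83  0.15  0.91 -0.03] [ 0.4729 -0.3111  0.1508]
[[309.70691629   0.         320.79035682]
 [  0.         309.70691629 199.35098119]
 [  0.           0.           1.        ]] [[-0.    -0.951 -0.308  0.08 ]
 [ 1.    -0.    -0.001 -0.001]
 [ 0.001 -0.308  0.951 -0.142]
 [ 0.     0.     0.     1.   ]]
```

View pics/w1.png

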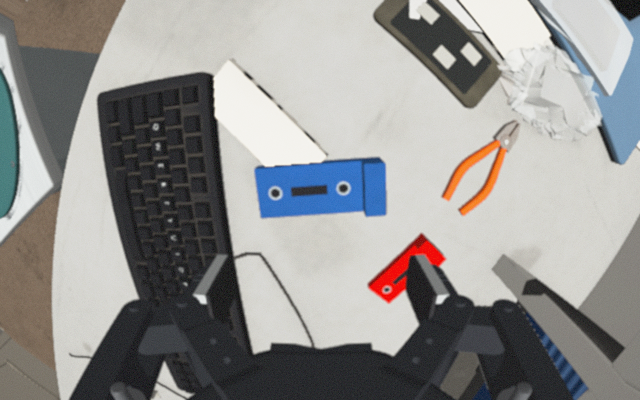

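The wrist view shows blue at about (320,187) with its lip at (374,187), the red look-alike at (405,268), and the keyboard at left. Rows need every field, so I'll resend the turn.

>>> play_rows:
  motion:
    - {"tx": 0,"ty": 0,"tz": 0,"roll": -1,"fingers": 1}
    - {"tx": 0,"ty": 0,"tz": 0,"roll": -1,"fingers": 1}
    - {"tx": 0,"ty": 0,"tz": 0,"roll": -1,"fingers": 1}
    - {"tx": 0,"ty": 0,"tz": 0,"roll": -1,"fingers": 1}
    - {"tx": 0,"ty": 0,"tz": 0,"roll": -1,"fingers": 1}
    - {"tx": 0,"ty": 0,"tz": 0,"roll": -1,"fingers": 1}

```text
time: 1.75
tool_pos: [0.4717, -0.3132, 0.1514]
ee_rot: [[-0.349, 0.937, -0.0], [0.937, 0.349, -0.0], [-0.0, -0.0, -1.0]]
wrist_force: [-0.4, -0.3, -0.0]
grip_width: 0.0852
gripper_force: 0.0
```

>>> play_rows:
  motion:
    - {"tx": 0,"ty": 0,"tz": 0,"roll": -1,"fingers": 1}
    - {"tx": 0,"ty": 0,"tz": 0,"roll": -1,"fingers": 1}
    - {"tx": 0,"ty": 0,"tz": 0,"roll": -1,"fingers": 1}
    - {"tx": 0,"ty": 0,"tz": 0,"roll": -1,"fingers": 1}
    - {"tx": 0,"ty": 0,"tz": 0,"roll": -1,"fingers": 1}
    - {"tx": 0,"ty": 0,"tz": 0,"roll": -1,"fingers": 1}

```text
time: 2.35
tool_pos: [0.4717, -0.3132, 0.1513]
ee_rot: [[-0.909, 0.416, -0.0], [0.416, 0.909, -0.0], [0.0, -0.0, -1.0]]
wrist_force: [-0.4, 0.2, 0.5]
grip_width: 0.0857
gripper_force: 0.0
```

```bash
python3 - <<'E'
from h import *
go([.472,-.3115,.03],160)
c=dict(np.load("scene0.npz"));W=cloud(c);h=cv2.cvtColor(c["img"],cv2.COLOR_RGB2HSV)
a=np.radians(-20);L=(W[...,:2]-[.472,-.3115])@np.array([[np.cos(a),-np.sin(a)],[np.sin(a),np.cos(a)]])
L=L*1000
red=((h[...,0]<6)|(h[...,0]>174))&(h[...,1]>150)&(np.abs(L).max(-1)<300)
print("red local",np.percentile(L[red],[1,99],axis=0).round(),np.nanmax(W[red][:,2]))
for s in(1,-1):
  b=(abs(L[...,0])<25)&(s*L[...,1]>30)&(s*L[...,1]<75); print(s,b.sum(),np.nanpercentile(W[b][:,2],[50,95,100]).round(4))
s=arm.state();R=np.array(s["ee_rot"]);w=optics.capture("wrist");K=w["camera_matrix"];T=w["tool_from_camera"]
hh=cv2.cvtColor(w["img"],cv2.COLOR_RGB2HSV);m=((hh[...,0]>100)&(hh[...,0]<120)&(hh[...,1]>150)).astype(np.uint8)
v,u=np.indices(m.shape);x=(u-K[0,2])/K[0,0];y=(v-K[1,2])/K[0,0];r=np.hypot(x,y)+1e-9;z=w["range_z"]
k=np.tan(r)/r*z
Pw=(np.stack([x*k,y*k,z],-1)@T[:3,:3].T+T[:3,3])@R.T+s["tool_pos"]
d=(m>0)&(z>0)&(np.hypot(Pw[...,0]-.467,Pw[...,1]+.309)<.1)&(Pw[...,2]>.004)
Q=Pw[d];print(len(Q),np.percentile(Q[:,2],[5,50,95]).round(4))
for a,b in((.0,.04),(.0125,.0195),(.0275,.0345)):
  q=Q[(Q[:,2]>a)&(Q[:,2]<b)];rr=cv2.minAreaRect((q[:,:2]*1000).astype(np.float32));print(np.round(rr[0],1),np.round(rr[1],1),round(rr[2],1))
E
```

```text
t 2.35 tx 0.0010 ty 0.0043 tz 0.3033 roll -0.1021 yaw0 155.41
red local [[  43. -136.]
 [ 116.  -65.]] 0.025236897158593393
1 269 [-0.0009  0.0092  0.012 ]
-1 257 [-0.0013  0.0028  0.0042]
5614 [0.0142 0.0155 0.0305]
[ 470.1 -310.4] [ 47.3 118.1] 69.5
[ 461.9 -307.4] [ 47.3 100.5] 69.5
[ 516.3 -327.7] [46.8 19. ] 70.9
```

>>> play_rows:
  motion:
    - {"tx": 0.003,"ty": 0.004,"tz": 0.15,"roll": -0.1,"fingers": 1}
    - {"tx": 0.003,"ty": 0.004,"tz": 0.27,"roll": -0.1,"fingers": 1}
    - {"tx": 0.003,"ty": 0.004,"tz": 0.303,"roll": -0.1,"fingers": 1}
    - {"tx": 0.003,"ty": 0.004,"tz": 0.303,"roll": -0.1,"fingers": 1}

```text
time: 2.8
tool_pos: [0.4702, -0.3096, 0.0274]
ee_rot: [[-0.937, 0.349, -0.004], [0.349, 0.937, 0.002], [0.005, 0.001, -1.0]]
wrist_force: [0.4, 0.3, -0.4]
grip_width: 0.0856
gripper_force: 0.0
```

```bash
cat >> h.py <<'E'
def wrist():
    s=arm.state();R=np.array(s["ee_rot"]);w=optics.capture("wrist");K=w["camera_matrix"];T=w["tool_from_camera"]
    v,u=np.indices(w["range_z"].shape);x=(u-K[0,2])/K[0,0];y=(v-K[1,2])/K[0,0];r=np.hypot(x,y)+1e-9;z=w["range_z"]
    k=np.tan(np.minimum(r,1.5))/r*z
    Pt=np.stack([x*k,y*k,z],-1)@T[:3,:3].T+T[:3,3]; Pt[z<=0]=np.nan
    return w,Pt,Pt@R.T+s["tool_pos"]
E
python3 - <<'E'
from h import *
go([.4725,-.3116,.0],160)
w,Pt,Pw=wrist(); save("w2",w["img"]); np.savez("w2.npz",Pt=Pt,z=w["range_z"])
b=(abs(Pt[...,0])<.013)&(abs(Pt[...,1])>.038)&(abs(Pt[...,1])<.06)&(Pw[...,2]>.006)
for s in(1,-1):
  q=Pt[b&(Pt[...,1]*s>0)]; print(len(q),np.nanpercentile(q[:,2],[50,90,98,100]).round(4) if len(q) else"", np.percentile(abs(q[:,1]),[2,50,98]).round(4) if len(q) else "")
E
```

```text
t 2.8 tx -0.0075 ty -0.0026 tz 0.0685 roll -0.0093 yaw0 159.58
5634 [-0.0603 -0.0189  0.0204  0.0214] [0.0388 0.0482 0.0599]
5950 [-0.0645 -0.0273 -0.0174 -0.0118] [0.0401 0.052  0.0598]
```

View pics/w2.png

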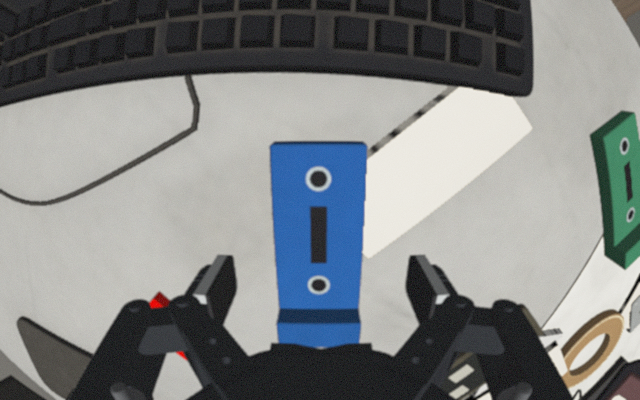

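The wrist view shows blue centred between the fingers (318,240), with red clear of them. With the fingers open, the tips stand 12 mm behind the TCP. Going down to grip.

>>> play_rows:
  motion:
    - {"tx": -0.007,"ty": -0.002,"tz": 0.05,"roll": -0.01,"fingers": 1}
    - {"tx": -0.007,"ty": -0.002,"tz": 0.07,"roll": -0.01,"fingers": 1}
    - {"tx": -0.007,"ty": -0.002,"tz": 0.07,"roll": -0.01,"fingers": 1}
    - {"tx": -0.007,"ty": -0.002,"tz": 0.07,"roll": -0.01,"fingers": 0.3}
    - {"tx": -0.007,"ty": -0.002,"tz": 0.07,"roll": -0.01,"fingers": 0.3}
    - {"tx": -0.007,"ty": -0.002,"tz": 0.07,"roll": -0.01,"fingers": 0.3}
    - {"tx": -0.007,"ty": -0.002,"tz": 0.07,"roll": -0.01,"fingers": 0.3}
    - {"tx": -0.007,"ty": -0.002,"tz": 0.07,"roll": -0.01,"fingers": 0.3}
    - {"tx": -0.007,"ty": -0.002,"tz": 0.07,"roll": -0.01,"fingers": 0.3}
    - {"tx": -0.007,"ty": -0.002,"tz": 0.07,"roll": -0.01,"fingers": 0.3}

```text
time: 3.85
tool_pos: [0.4751, -0.3117, 0.0033]
ee_rot: [[-0.941, 0.34, 0.001], [0.34, 0.941, -0.001], [-0.001, -0.001, -1.0]]
wrist_force: [-4.9, 1.3, 14.8]
grip_width: 0.0483
gripper_force: 60.5
```

>>> play_rows:
  motion:
    - {"tx": 0,"ty": 0,"tz": -0.03,"roll": 0,"fingers": 0.3}
    - {"tx": 0,"ty": 0,"tz": -0.1,"roll": 0,"fingers": 0.3}
    - {"tx": 0,"ty": 0,"tz": -0.2,"roll": 0,"fingers": 0.3}
    - {"tx": 0,"ty": 0,"tz": -0.3,"roll": 0,"fingers": 0.3}
    - {"tx": 0,"ty": 0,"tz": -0.4,"roll": 0,"fingers": 0.3}
    - {"tx": 0,"ty": 0,"tz": -0.4,"roll": 0,"fingers": 0.3}

```text
time: 4.45
tool_pos: [0.4768, -0.3122, 0.1678]
ee_rot: [[-0.941, 0.339, 0.006], [0.339, 0.941, -0.005], [-0.007, -0.002, -1.0]]
wrist_force: [-0.0, -0.3, -2.3]
grip_width: 0.0485
gripper_force: 64.1
```

>>> play_rows:
  motion:
    - {"tx": 0,"ty": 0,"tz": 0,"roll": 1,"fingers": 0.3}
    - {"tx": 0,"ty": 0,"tz": 0,"roll": 1,"fingers": 0.3}
    - {"tx": 0,"ty": 0,"tz": 0,"roll": 1,"fingers": 0.3}
    - {"tx": 0,"ty": 0,"tz": 0,"roll": 1,"fingers": 0.3}
    - {"tx": 0,"ty": 0,"tz": 0,"roll": 1,"fingers": 0.3}
    - {"tx": 0,"ty": 0,"tz": 0,"roll": 1,"fingers": 0.3}

```text
time: 5.05
tool_pos: [0.4744, -0.311, 0.162]
ee_rot: [[-0.42, 0.907, -0.001], [0.907, 0.42, 0.0], [0.001, -0.0, -1.0]]
wrist_force: [-0.1, 0.7, -2.5]
grip_width: 0.0483
gripper_force: 64.0
```

>>> play_rows:
  motion:
    - {"tx": 0,"ty": 0,"tz": 0,"roll": 1,"fingers": 0.3}
    - {"tx": 0,"ty": 0,"tz": 0,"roll": 1,"fingers": 0.3}
    - {"tx": 0,"ty": 0,"tz": 0,"roll": 1,"fingers": 0.3}
    - {"tx": 0,"ty": 0,"tz": 0,"roll": 1,"fingers": 0.3}
    - {"tx": 0,"ty": 0,"tz": 0,"roll": 1,"fingers": 0.3}
    - {"tx": 0,"ty": 0,"tz": 0,"roll": 1,"fingers": 0.3}

```text
time: 5.65
tool_pos: [0.4745, -0.311, 0.1619]
ee_rot: [[0.345, 0.939, -0.001], [0.939, -0.345, 0.0], [0.0, -0.001, -1.0]]
wrist_force: [-0.1, 0.2, -2.0]
grip_width: 0.0485
gripper_force: 64.0
```

```bash
python3 - <<'E'
from h import *
c=optics.capture("scene"); np.savez("scene1.npz",**c)
for t,(r,z,N) in poly(c,"green",(.519,-.065)).items(): print(t,np.round(r[0],1),np.round(r[1],1),round(r[2],1),round(float(z),1))
w,Pt,Pw=wrist()
h=cv2.cvtColor(w["img"],cv2.COLOR_RGB2HSV)
b=(h[...,0]>100)&(h[...,0]<120)&(h[...,1]>150)&(np.abs(Pt[...,:2]).max(-1)<.09)&(abs(Pt[...,2])<.05)
Q=Pt[b]*1000; print(len(Q),np.percentile(Q,[0.5,50,99.5],axis=0).round(1))
pl=Q[(Q[:,0]>-30)&(abs(Q[:,1])<22)]; A=np.c_[pl[:,:2],np.ones(len(pl))]; print("plate plane",np.linalg.lstsq(A,pl[:,2],rcond=None)[0].round(4))
lip=Q[Q[:,2]<np.median(pl[:,2])-10]; print("lip",len(lip),lip.min(0).round(1),lip.max(0).round(1))
r=cv2.minAreaRect(Q[:,:2].astype(np.float32));print(r)
# green in wrist-cam
g=(h[...,0]>60)&(h[...,0]<95)&(h[...,1]>80)&(np.hypot(Pw[...,0]-.519,Pw[...,1]+.065)<.1)&(Pw[...,2]>.004)
q=Pw[g];print(len(q), cv2.minAreaRect((q[:,:2]*1000).astype(np.float32)) if len(q) else "")
save("w3",w["img"]); print(np.round(arm.state()["q"],2))
go([.5,-.07,.15],10)
E
```

```text
all [519.4 -63.9] [120.5  49.8] 9.3 16.5
plate [515.1 -65. ] [111.7  49.5] 10.1 16.0
lip [569.  -55.9] [18.8 45.8] 9.3 30.9
18418 [[-36.6 -24.6 -25. ]
 [ 21.2  -0.6 -12. ]
 [ 64.2  23.3 -10. ]]
plate plane [-2.00000e-04  1.40000e-03 -1.19526e+01]
lip 401 [-37.2 -24.7 -27.4] [-34.4  22.4 -22. ]
((13.72476577758789, -0.8777561187744141), (101.96453857421875, 49.47292709350586), 0.17634080350399017)
0 
[ 0.78  0.41 -0.32  1.82  0.16  0.94  0.05]
t 5.75 tx 0.5883 ty -0.1445 tz 0.0300 roll 1.3369 yaw0 70.16
```

View pics/w3.png

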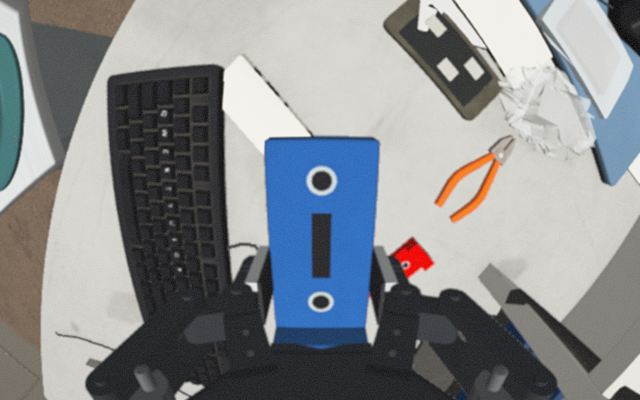

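Blue is held level and squared (crop: plain end at (320,138)), with its plain end about 64 mm ahead of the TCP along tool x.

>>> play_rows:
  motion:
    - {"tx": 0.06,"ty": -0.017,"tz": 0,"roll": 0.15,"fingers": 0.3}
    - {"tx": 0.16,"ty": -0.05,"tz": 0,"roll": 0.3,"fingers": 0.3}
    - {"tx": 0.28,"ty": -0.08,"tz": 0.02,"roll": 0.45,"fingers": 0.3}
    - {"tx": 0.4,"ty": -0.12,"tz": 0.05,"roll": 0.6,"fingers": 0.3}
    - {"tx": 0.5,"ty": -0.15,"tz": 0.1,"roll": 0.8,"fingers": 0.3}
    - {"tx": 0.56,"ty": -0.165,"tz": 0.14,"roll": 0.95,"fingers": 0.3}
    - {"tx": 0.581,"ty": -0.169,"tz": 0.155,"roll": 1,"fingers": 0.3}
    - {"tx": 0.581,"ty": -0.169,"tz": 0.155,"roll": 1,"fingers": 0.3}
    - {"tx": 0.581,"ty": -0.169,"tz": 0.155,"roll": 1,"fingers": 0.3}

```text
time: 6.65
tool_pos: [0.49, -0.0704, 0.1003]
ee_rot: [[0.904, 0.427, -0.0], [0.427, -0.904, -0.0], [-0.0, 0.0, -1.0]]
wrist_force: [0.6, 0.3, -2.5]
grip_width: 0.0483
gripper_force: 64.0
```

>>> play_rows:
  motion:
    - {"tx": 0,"ty": 0,"tz": 0,"roll": 0.17,"fingers": 0.3}
    - {"tx": 0,"ty": 0,"tz": 0,"roll": 0.337,"fingers": 0.3}
    - {"tx": 0,"ty": 0,"tz": 0,"roll": 0.337,"fingers": 0.3}
    - {"tx": 0,"ty": 0,"tz": 0,"roll": 0.337,"fingers": 0.3}

```text
time: 7.05
tool_pos: [0.4901, -0.0706, 0.1005]
ee_rot: [[0.984, 0.178, 0.001], [0.178, -0.984, -0.0], [0.0, 0.0, -1.0]]
wrist_force: [-0.4, -0.5, -1.8]
grip_width: 0.0485
gripper_force: 64.0
```

```bash
cat >> h.py <<'E'
def held(name,below,cen,zlo):
    w,Pt,Pw=wrist(); h=cv2.cvtColor(w["img"],cv2.COLOR_RGB2HSV)
    f=lambda n:(h[...,0]>=HUE[n][0])&(h[...,0]<=HUE[n][1])&(h[...,1]>80)
    Q=Pt[f(name)&(np.abs(Pt[...,:2]).max(-1)<.09)&(abs(Pt[...,2])<.05)]*1000
    top=Q[(Q[:,0]>-30)&(Q[:,2]<np.median(Q[:,2])+3)]
    r=cv2.minAreaRect(top[:,:2].astype(np.float32))
    print("held end x",np.percentile(top[:,0],[98,99.5,100]).round(1),"y",np.percentile(top[:,1],[.5,99.5]).round(1),"ang",round(r[2],2),"topz",np.median(top[:,2]).round(1))
    g=f(below)&(np.hypot(Pw[...,0]-cen[0],Pw[...,1]-cen[1])<.1)&(Pw[...,2]>zlo)
    P=Pw[g];T=Pt[g]*1000
    for t,a,b in(("plate",.0125,.0195),("lipface",.02,.0275),("lip",.0285,.0335)):
        i=(P[:,2]>a)&(P[:,2]<b)
        if i.sum()>10:
            r=cv2.minAreaRect(T[i][:,:2].astype(np.float32)); print(below,t,i.sum(),"tool-frame x",np.percentile(T[i][:,0],[.5,50,99.5]).round(1),"y",np.percentile(T[i][:,1],[.5,99.5]).round(1),"rect",np.round(r[0],1),np.round(r[1],1),round(r[2],1),"worldz",np.median(P[i][:,2]).round(4))
    return w
E
python3 - <<'E'
from h import *
w=held("blue","green",(.519,-.064),.004); save("w4",w["img"])
go([.4939,-.0688,.0600],10); print(arm.state()["tool_pos"])
E
```

```text
held end x [62.4 63.2 63.7] y [-25.2  23.4] ang 0.11 topz -12.0
green plate 1502 tool-frame x [54.7 65.  73.3] y [-23.5  24. ] rect [63.8  0.4] [18.7 48. ] 0.4 worldz 0.0154
green lip 1929 tool-frame x [73.6 83.2 92.7] y [-23.2  24.2] rect [83.2  0.4] [19.3 48.1] 1.0 worldz 0.0302
t 7.1 tx 0.0101 ty -0.0024 tz 0.1010 roll 0.0048 yaw0 10.22
[ 0.49006021 -0.0704505   0.10038319]
```

View pics/w4.png

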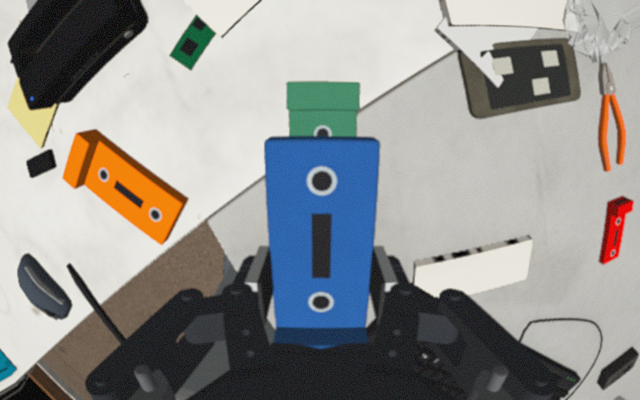

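The wrist view shows green's lip (323,95) ahead of blue's plain end (322,138), well aligned. I'll lower and measure again just above lip height.

>>> play_rows:
  motion:
    - {"tx": 0,"ty": 0.001,"tz": 0.05,"roll": 0.005,"fingers": 0.3}
    - {"tx": 0,"ty": 0.001,"tz": 0.12,"roll": 0.005,"fingers": 0.3}
    - {"tx": 0,"ty": 0.001,"tz": 0.15,"roll": 0.005,"fingers": 0.3}
    - {"tx": 0,"ty": 0.001,"tz": 0.15,"roll": 0.005,"fingers": 0.3}
    - {"tx": 0,"ty": 0.001,"tz": 0.15,"roll": 0.005,"fingers": 0.3}

```text
time: 7.6
tool_pos: [0.4904, -0.0703, 0.0407]
ee_rot: [[0.985, 0.171, 0.0], [0.171, -0.985, 0.0], [0.0, -0.0, -1.0]]
wrist_force: [0.4, -0.1, -1.1]
grip_width: 0.0485
gripper_force: 63.9
```

```bash
python3 - <<'E'
from h import *
w=held("blue","green",(.519,-.064),.004)
go([.4939,-.0688,.0200],10); print(arm.state()["tool_pos"])
E
```

```text
held end x [62.4 63.2 63.7] y [-25.2  23.4] ang 0.04 topz -12.0
green plate 1929 tool-frame x [61.1 67.1 72.8] y [-23.7  24. ] rect [67.2  0.1] [12.4 48.8] 0.3 worldz 0.0154
green lip 3812 tool-frame x [73.5 83.  92.5] y [-23.8  24. ] rect [83.  -0.1] [48.7 19.7] 90.0 worldz 0.0303
t 7.65 tx 0.0087 ty -0.0023 tz 0.0525 roll -0.0041 yaw0 9.82
[ 0.49060355 -0.07031658  0.04099049]
```

>>> play_rows:
  motion:
    - {"tx": 0,"ty": 0.001,"tz": 0.015,"roll": 0,"fingers": 0.3}
    - {"tx": 0.006,"ty": 0.001,"tz": 0.03,"roll": 0,"fingers": 0.3}
    - {"tx": 0.012,"ty": 0.001,"tz": 0.04,"roll": 0,"fingers": 0.3}
    - {"tx": 0.019,"ty": 0.001,"tz": 0.045,"roll": 0,"fingers": 0.3}
    - {"tx": 0.019,"ty": 0.001,"tz": 0.046,"roll": 0,"fingers": 0.3}
    - {"tx": 0.019,"ty": 0.001,"tz": 0.046,"roll": 0,"fingers": 0.3}

```text
time: 8.25
tool_pos: [0.4976, -0.0693, 0.0216]
ee_rot: [[0.985, 0.17, -0.0], [0.17, -0.985, 0.0], [-0.0, -0.0, -1.0]]
wrist_force: [-0.8, 0.4, -1.9]
grip_width: 0.0484
gripper_force: 64.0
```

```bash
python3 - <<'E'
from h import *
w=held("blue","green",(.519,-.064),.004)
s=arm.state(); print(s["tool_pos"],s["wrist_force"])
E
```

```text
held end x [62.4 63.2 63.7] y [-25.2  23.4] ang 0.0 topz -12.0
green plate 334 tool-frame x [62.8 63.7 64.9] y [-24.   23.8] rect [63.9  0.1] [48.3  2.1] 90.0 worldz 0.0153
green lipface 96 tool-frame x [63.  63.4 63.8] y [-20.8  22.6] rect [63.5  1. ] [ 0.6 43.7] 0.9 worldz 0.0221
green lip 4985 tool-frame x [66.  75.9 85.5] y [-24.2  23.7] rect [75.7 -0. ] [49.1 19.7] 90.0 worldz 0.0303
[ 0.49757387 -0.06929587  0.02167283] [-0.11688214  0.30731584 -2.57026255]
```

>>> play_rows:
  motion:
    - {"tx": 0.001,"ty": 0.001,"tz": 0.002,"roll": 0,"fingers": 0.3}
    - {"tx": 0.001,"ty": 0.001,"tz": 0.004,"roll": 0,"fingers": 0.3}
    - {"tx": 0.001,"ty": 0.001,"tz": 0.005,"roll": 0,"fingers": 0.3}
    - {"tx": 0.001,"ty": 0.001,"tz": 0.005,"roll": 0,"fingers": 0.3}

```text
time: 8.7
tool_pos: [0.498, -0.0696, 0.0196]
ee_rot: [[0.985, 0.17, -0.0], [0.17, -0.985, 0.0], [-0.0, -0.0, -1.0]]
wrist_force: [0.2, -0.4, -2.4]
grip_width: 0.0482
gripper_force: 64.0
```

Not in contact yet, because the full weight is still on the wrist.

>>> play_rows:
  motion:
    - {"tx": 0,"ty": 0,"tz": 0.001,"roll": 0,"fingers": 0.3}
    - {"tx": 0,"ty": 0,"tz": 0.002,"roll": 0,"fingers": 0.3}
    - {"tx": 0,"ty": 0,"tz": 0.002,"roll": 0,"fingers": 0.3}

```text
time: 9.0
tool_pos: [0.4981, -0.0696, 0.0193]
ee_rot: [[0.985, 0.17, 0.0], [0.17, -0.985, -0.0], [0.0, 0.0, -1.0]]
wrist_force: [-4.3, 0.4, 9.4]
grip_width: 0.0481
gripper_force: 65.3
```

>>> play_rows:
  motion:
    - {"tx": 0,"ty": 0,"tz": -0.001,"roll": 0,"fingers": 0.65}
    - {"tx": 0,"ty": 0,"tz": -0.001,"roll": 0,"fingers": 0.75}
    - {"tx": 0,"ty": 0,"tz": -0.001,"roll": 0,"fingers": 0.85}
    - {"tx": 0,"ty": 0,"tz": -0.001,"roll": 0,"fingers": 1}
    - {"tx": 0,"ty": 0,"tz": -0.001,"roll": 0,"fingers": 1}
    - {"tx": 0,"ty": 0,"tz": -0.04,"roll": 0,"fingers": 1}
    - {"tx": 0,"ty": 0,"tz": -0.14,"roll": 0,"fingers": 1}
    - {"tx": 0,"ty": 0,"tz": -0.25,"roll": 0,"fingers": 1}
    - {"tx": -0.1,"ty": 0,"tz": -0.3,"roll": 0,"fingers": 1}
    - {"tx": -0.1,"ty": 0,"tz": -0.3,"roll": 0,"fingers": 1}

```text
time: 10.0
tool_pos: [0.4567, -0.0774, 0.1413]
ee_rot: [[0.986, 0.168, 0.002], [0.169, -0.986, -0.001], [0.002, 0.002, -1.0]]
wrist_force: [-0.6, 0.3, -1.0]
grip_width: 0.0855
gripper_force: 0.0
```

```bash
python3 - <<'E'
from h import *
w,Pt,Pw=wrist(); save("w5",w["img"]); h=cv2.cvtColor(w["img"],cv2.COLOR_RGB2HSV)
for n,lv in(("green",(16,31)),("blue",(32,47))):
    f=(h[...,0]>=HUE[n][0])&(h[...,0]<=HUE[n][1])&(h[...,1]>80)&(np.hypot(Pw[...,0]-.505,Pw[...,1]+.066)<.12)
    for z in lv:
        i=f&(abs(Pw[...,2]*1000-z+.5)<2.5);q=Pw[i]*1000
        if len(q)>20:
            r=cv2.minAreaRect(q[:,:2].astype(np.float32)); a=np.radians(10); u=q[:,:2]@[np.cos(a),np.sin(a)];v=q[:,:2]@[-np.sin(a),np.cos(a)]
            A=np.c_[q[:,:2],np.ones(len(q))]
            print(n,z,len(q),"u",np.percentile(u,[.3,99.7]).round(1),"v",np.percentile(v,[.5,99.5]).round(1),np.round(r[0],1),np.round(r[1],1),round(r[2],1),"slope",np.linalg.lstsq(A,q[:,2],rcond=None)[0][:2].round(4),"z",np.median(q[:,2]).round(1))
c=optics.capture("scene"); 
for t,(r,z,N) in poly(c,"orange",(.472,.108)).items(): print("orange",t,np.round(r[0],1),np.round(r[1],1),round(r[2],1),round(float(z),1))
# orange hover, grip 6 mm to lip side
a=np.radians(64.8); go([.472+.006*np.cos(a),.1085+.006*np.sin(a),.12],64.8)
E
```

```text
green 16 64 u [543.3 544.5] v [-177.5 -132.2] [562.5 -57.9] [ 1.1 45.6] 9.9 slope [0.2906 0.0854] z 16.2
green 31 1340 u [544.2 562.9] v [-178.  -130.7] [572.  -55.9] [18.8 47.5] 9.9 slope [0.0127 0.002 ] z 30.2
blue 32 6424 u [441.7 541. ] v [-178.6 -129.7] [510.7 -66.7] [100.9  49.4] 8.8 slope [-0.0008  0.    ] z 31.3
blue 47 1372 u [422.9 442. ] v [-177.6 -129.5] [452.6 -76.2] [19.4 48.7] 9.7 slope [-0.0119 -0.0016] z 46.2
orange all [472.3 108.5] [119.6  53.9] 63.8 16.5
orange plate [471.3 106.6] [115.4  53.9] 63.6 16.1
orange lip [493.8 153.8] [19.5 52.6] 63.8 31.2
t 10.1 tx 0.1198 ty -0.4631 tz 0.0486 roll -1.2236 yaw0 9.74
```

View pics/w5.png

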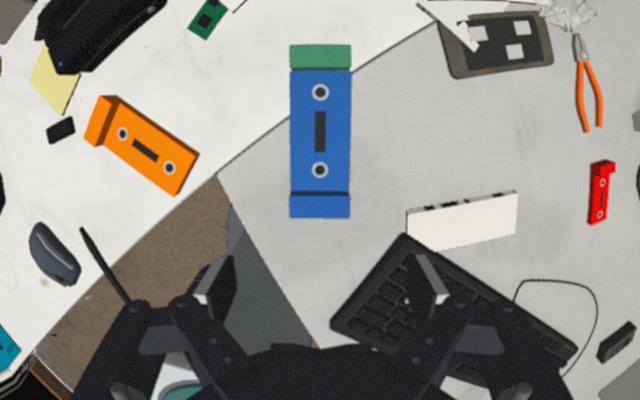

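The picture shows blue seated flat (320,130), plain end against green's lip (320,58) with about 2 mm gap, sides flush, and its lip past green's end. Now for orange.

>>> play_rows:
  motion:
    - {"tx": 0.03,"ty": -0.11,"tz": 0.0,"roll": -0.3,"fingers": 1}
    - {"tx": 0.06,"ty": -0.23,"tz": 0.0,"roll": -0.5,"fingers": 1}
    - {"tx": 0.09,"ty": -0.35,"tz": 0.02,"roll": -0.7,"fingers": 1}
    - {"tx": 0.12,"ty": -0.463,"tz": 0.048,"roll": -0.9,"fingers": 1}
    - {"tx": 0.12,"ty": -0.463,"tz": 0.048,"roll": -1,"fingers": 1}
    - {"tx": 0.12,"ty": -0.463,"tz": 0.048,"roll": -1,"fingers": 1}
    - {"tx": 0.12,"ty": -0.463,"tz": 0.048,"roll": -1,"fingers": 1}

```text
time: 10.8
tool_pos: [0.4745, 0.1148, 0.1187]
ee_rot: [[0.576, 0.818, -0.002], [0.818, -0.576, 0.001], [-0.0, -0.002, -1.0]]
wrist_force: [0.2, 0.1, 1.1]
grip_width: 0.0854
gripper_force: 0.0
```

>>> play_rows:
  motion:
    - {"tx": 0,"ty": 0,"tz": 0.05,"roll": -0.15,"fingers": 1}
    - {"tx": 0,"ty": 0,"tz": 0.1,"roll": -0.216,"fingers": 1}
    - {"tx": 0,"ty": 0,"tz": 0.1,"roll": -0.216,"fingers": 1}
    - {"tx": 0,"ty": 0,"tz": 0.1,"roll": -0.216,"fingers": 1}

```text
time: 11.2
tool_pos: [0.4745, 0.1143, 0.0797]
ee_rot: [[0.433, 0.901, -0.001], [0.901, -0.433, 0.0], [-0.0, -0.001, -1.0]]
wrist_force: [-0.1, -0.7, 0.8]
grip_width: 0.0854
gripper_force: 0.0
```

```bash
python3 - <<'E'
from h import *
w,Pt,Pw=wrist(); h=cv2.cvtColor(w["img"],cv2.COLOR_RGB2HSV)
f=(h[...,0]>=8)&(h[...,0]<=18)&(h[...,1]>80)&(np.hypot(Pw[...,0]-.472,Pw[...,1]-.1085)<.1)&(Pw[...,2]>.004)
P=Pw[f];T=Pt[f]*1000
for t,a,b in(("all",0,1),("plate",.0125,.0195),("lip",.0285,.0335)):
    i=(P[:,2]>a)&(P[:,2]<b); r=cv2.minAreaRect(T[i][:,:2].astype(np.float32)); print(t,i.sum(),"tool x",np.percentile(T[i][:,0],[.5,99.5]).round(1),"y",np.percentile(T[i][:,1],[.5,99.5]).round(1),np.round(r[0],1),np.round(r[1],1),round(r[2],1))
b=(abs(Pt[...,0])<.02)&(abs(Pt[...,1])>.03)&(abs(Pt[...,1])<.065)&(Pt[...,2]>0)&~f
print("under fingers z",np.nanpercentile(Pw[b][:,2],[50,95,100]).round(3))
a=np.radians(64.5); go([.472+.006*np.cos(a),.1085+.006*np.sin(a),0],64.5); s=arm.state();print(s["tool_pos"],np.round(s["q"],2))
E
```

```text
all 9805 tool x [-63.4  55.2] y [-22.5  26.6] [-4.6  1.5] [ 99.3 126.4] 61.1
plate 7206 tool x [-63.6  55. ] y [-22.3  26.7] [-4.9  2.2] [ 49.8 121.1] 89.9
lip 2394 tool x [35.7 55. ] y [-22.6  26.4] [45.3  1.8] [49.6 20.1] 89.0
under fingers z [-0.001  0.     0.002]
t 11.25 tx -0.0014 ty -0.0001 tz 0.2004 roll -0.0035 yaw0 64.34
[0.47485137 0.11436705 0.08016361] [ 0.08  0.43 -0.45  2.06  0.28  0.71 -0.99]
```

>>> play_rows:
  motion:
    - {"tx": 0.003,"ty": 0.006,"tz": 0.08,"roll": 0,"fingers": 1}
    - {"tx": 0.003,"ty": 0.006,"tz": 0.16,"roll": 0,"fingers": 1}
    - {"tx": 0.003,"ty": 0.006,"tz": 0.196,"roll": 0,"fingers": 1}
    - {"tx": 0.003,"ty": 0.006,"tz": 0.196,"roll": 0,"fingers": 1}
    - {"tx": 0.003,"ty": 0.006,"tz": 0.196,"roll": 0,"fingers": 1}
    - {"tx": 0.003,"ty": 0.006,"tz": 0.196,"roll": 0,"fingers": 0.3}
    - {"tx": 0.003,"ty": 0.006,"tz": 0.196,"roll": 0,"fingers": 0.3}
    - {"tx": 0.003,"ty": 0.006,"tz": 0.196,"roll": 0,"fingers": 0.3}
    - {"tx": 0.003,"ty": 0.006,"tz": 0.196,"roll": 0,"fingers": 0.3}
    - {"tx": 0.003,"ty": 0.006,"tz": 0.196,"roll": 0,"fingers": 0.3}
    - {"tx": 0.003,"ty": 0.006,"tz": 0.196,"roll": 0,"fingers": 0.3}
    - {"tx": 0.003,"ty": 0.006,"tz": 0.196,"roll": 0,"fingers": 0.3}

```text
time: 12.45
tool_pos: [0.4778, 0.1143, 0.0024]
ee_rot: [[0.431, 0.902, 0.001], [0.902, -0.431, -0.0], [0.0, 0.001, -1.0]]
wrist_force: [-3.7, -2.5, 18.0]
grip_width: 0.0484
gripper_force: 59.4
```

>>> play_rows:
  motion:
    - {"tx": 0,"ty": 0,"tz": -0.03,"roll": 0,"fingers": 0.3}
    - {"tx": 0,"ty": 0,"tz": -0.1,"roll": 0,"fingers": 0.3}
    - {"tx": 0,"ty": 0,"tz": -0.2,"roll": 0,"fingers": 0.3}
    - {"tx": 0,"ty": 0,"tz": -0.3,"roll": 0,"fingers": 0.3}
    - {"tx": 0,"ty": 0,"tz": -0.33,"roll": 0,"fingers": 0.3}
    - {"tx": 0,"ty": 0,"tz": -0.33,"roll": 0,"fingers": 0.3}

```text
time: 13.05
tool_pos: [0.478, 0.1142, 0.1352]
ee_rot: [[0.431, 0.902, 0.003], [0.902, -0.431, 0.0], [0.002, 0.003, -1.0]]
wrist_force: [0.1, 0.8, -2.9]
grip_width: 0.0486
gripper_force: 64.7
```

```bash
python3 - <<'E'
from h import *
w,Pt,Pw=wrist(); h=cv2.cvtColor(w["img"],cv2.COLOR_RGB2HSV)
Q=Pt[(h[...,0]>=8)&(h[...,0]<=18)&(h[...,1]>80)&(np.abs(Pt[...,:2]).max(-1)<.09)&(abs(Pt[...,2])<.05)]*1000
for t,a,b in(("plate",-16,-8),("lip",-31,-23)):
    q=Q[(Q[:,2]>a)&(Q[:,2]<b)]; r=cv2.minAreaRect(q[:,:2].astype(np.float32)); A=np.c_[q[:,:2],np.ones(len(q))]
    print(t,len(q),"x",np.percentile(q[:,0],[.3,99.7]).round(1),"y",np.percentile(q[:,1],[.5,99.5]).round(1),round(r[2],2),np.round(r[1],1),"plane",np.linalg.lstsq(A,q[:,2],rcond=None)[0].round(4))
go([.5065,-.0681,.11],9.7); s=arm.state(); print(s["tool_pos"],s["wrist_force"])
E
```

```text
plate 10966 x [-47.7  54.1] y [-25.2  23.6] 89.61 [ 50.5 104. ] plane [ 4.40000e-03  1.40000e-03 -1.27075e+01]
lip 6305 x [33.8 53.8] y [-25.1  23.5] 89.49 [49.9 63. ] plane [ 3.69000e-02  1.60000e-03 -2.90961e+01]
t 13.1 tx -0.3793 ty 0.2621 tz 0.0591 roll 1.2171 yaw0 64.47
[0.47727592 0.11399298 0.13360064] [ 0.32150973  0.36930481 -3.06656847]
```

>>> play_rows:
  motion:
    - {"tx": -0.05,"ty": 0.05,"tz": 0,"roll": 0.15,"fingers": 0.3}
    - {"tx": -0.13,"ty": 0.12,"tz": 0,"roll": 0.3,"fingers": 0.3}
    - {"tx": -0.21,"ty": 0.2,"tz": 0,"roll": 0.48,"fingers": 0.3}
    - {"tx": -0.28,"ty": 0.27,"tz": 0.01,"roll": 0.66,"fingers": 0.3}
    - {"tx": -0.32,"ty": 0.31,"tz": 0.03,"roll": 0.84,"fingers": 0.3}
    - {"tx": -0.335,"ty": 0.324,"tz": 0.048,"roll": 1,"fingers": 0.3}
    - {"tx": -0.335,"ty": 0.324,"tz": 0.048,"roll": 1,"fingers": 0.3}
    - {"tx": -0.335,"ty": 0.324,"tz": 0.048,"roll": 1,"fingers": 0.3}

```text
time: 13.9
tool_pos: [0.5357, -0.0616, 0.1129]
ee_rot: [[0.941, 0.338, -0.002], [0.338, -0.941, 0.0], [-0.002, -0.001, -1.0]]
wrist_force: [-0.9, 0.5, -2.3]
grip_width: 0.0481
gripper_force: 64.6
```

>>> play_rows:
  motion:
    - {"tx": 0,"ty": 0,"tz": 0,"roll": 0.12,"fingers": 0.3}
    - {"tx": 0,"ty": 0,"tz": 0,"roll": 0.22,"fingers": 0.3}
    - {"tx": 0,"ty": 0,"tz": 0,"roll": 0.22,"fingers": 0.3}
    - {"tx": 0,"ty": 0,"tz": 0,"roll": 0.22,"fingers": 0.3}

```text
time: 14.3
tool_pos: [0.5363, -0.0617, 0.1141]
ee_rot: [[0.985, 0.172, -0.0], [0.172, -0.985, 0.0], [-0.0, -0.0, -1.0]]
wrist_force: [-0.8, -0.5, -2.8]
grip_width: 0.0484
gripper_force: 64.6
```

```bash
cat >> h.py <<'E'
def uv(P,a=10):
    a=np.radians(a); return P[:,:2]@[np.cos(a),np.sin(a)],P[:,:2]@[-np.sin(a),np.cos(a)]
def report(W,img,tag):
    h=cv2.cvtColor(img,cv2.COLOR_RGB2HSV)
    for n in HUE:
        f=(h[...,0]>=HUE[n][0])&(h[...,0]<=HUE[n][1])&(h[...,1]>80)&(np.hypot(W[...,0]-.515,W[...,1]+.066)<.13)&(W[...,2]>.004)
        P=W[f]*1000
        if len(P)<30: continue
        for z0 in np.unique((P[:,2]//3).astype(int)):
            q=P[(P[:,2]//3).astype(int)==z0]
            if len(q)<max(15,.06*len(P)): continue
            u,v=uv(q); print(tag,n,"z",np.median(q[:,2]).round(1),len(q),"u",np.percentile(u,[.5,99.5]).round(1),"v",np.percentile(v,[.5,99.5]).round(1))
E
python3 - <<'E'
from h import *
s=arm.state(); print(s["tool_pos"],np.degrees(np.arctan2(s["ee_rot"][1][0],s["ee_rot"][0][0])))
for n in("scene","side"):
    c=optics.capture(n); report(cloud(c),c["img"],n); save(n+"2",c["img"][120:280,200:440])
w,Pt,Pw=wrist(); report(Pw,w["img"],"wrist")
go([.5289,-.0642,.06],9.5)
E
```

```text
[ 0.53632603 -0.06169648  0.11406209] 9.908733988574276
scene blue z 29.1 60 u [419.2 541.9] v [-177.3 -128.8]
scene blue z 31.8 239 u [420.  539.1] v [-177.4 -128.3]
scene blue z 33.8 111 u [418.3 538.1] v [-176.1 -128.1]
scene blue z 46.6 62 u [419.  440.4] v [-175.6 -128.7]
scene orange z 125.3 64 u [448.4 539.2] v [-178.8 -127.9]
scene orange z 127.6 281 u [447.9 537.8] v [-178.7 -127.6]
scene orange z 129.5 68 u [447.5 537.7] v [-178.  -129.4]
side blue z 22.2 32 u [422.8 536.6] v [-135.1 -128.2]
side blue z 25.8 24 u [426.3 536.9] v [-135.4 -127.1]
side blue z 28.9 33 u [420.4 541.9] v [-177.  -127.3]
side blue z 32.0 128 u [424.2 538. ] v [-182.  -127.8]
side blue z 33.6 60 u [426.2 531.8] v [-176.  -126.8]
side blue z 46.8 35 u [418.8 438. ] v [-180.8 -129.9]
side orange z 116.3 24 u [447.3 564.1] v [-157.3 -127. ]
side orange z 119.0 32 u [447. 554.] v [-178.9 -124.4]
side orange z 121.5 23 u [447.3 563.8] v [-134.7 -126.9]
side orange z 124.8 29 u [447.  564.4] v [-159.5 -126.4]
side orange z 127.9 129 u [446.9 562.1] v [-179.5 -126.7]
side orange z 129.7 31 u [456.2 564.6]
[... 175 characters left out ...]
-177.8 -130.7]
wrist blue z 187.6 49 u [508.1 535.1] v [-212.5  -99.5]
wrist blue z 190.5 50 u [508.7 535.2] v [-209.6  -95.3]
wrist blue z 193.2 62 u [510.1 535. ] v [-214.7  -97. ]
wrist blue z 196.3 52 u [513.7 534.9] v [-213.7  -95.6]
wrist blue z 199.3 44 u [522.1 535.2] v [-216.1  -91.3]
wrist blue z 205.2 54 u [526.4 537.7] v [-184.2  -90.8]
wrist blue z 208.6 63 u [523.7 537.4] v [-214.1  -91.6]
wrist blue z 211.1 52 u [524.4 538.1] v [-217.1  -88.1]
wrist blue z 214.1 48 u [525.9 537.9] v [-219.4  -89.7]
wrist orange z 126.9 10115 u [469.3 570.1] v [-177.6 -128.9]
wrist orange z 141.8 5178 u [550.6 570.1] v [-177.6 -129.2]
t 14.45 tx -0.0193 ty 0.0017 tz 0.1351 roll 0.0056 yaw0 9.75
```

View pics/scene2.png

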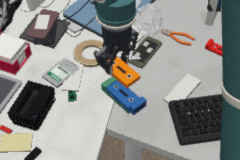

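The crop shows orange held right over the pile, oriented correctly. The gap along the pile is about 8 mm. I'll descend to just above blue and check.

>>> play_rows:
  motion:
    - {"tx": 0,"ty": 0.001,"tz": 0.06,"roll": 0,"fingers": 0.3}
    - {"tx": -0.006,"ty": 0.001,"tz": 0.12,"roll": 0,"fingers": 0.3}
    - {"tx": -0.012,"ty": 0.001,"tz": 0.155,"roll": 0,"fingers": 0.3}
    - {"tx": -0.012,"ty": 0.001,"tz": 0.175,"roll": 0,"fingers": 0.3}
    - {"tx": -0.012,"ty": 0.001,"tz": 0.185,"roll": 0,"fingers": 0.3}
    - {"tx": -0.012,"ty": 0.001,"tz": 0.185,"roll": 0,"fingers": 0.3}
    - {"tx": -0.012,"ty": 0.001,"tz": 0.185,"roll": 0,"fingers": 0.3}

```text
time: 15.15
tool_pos: [0.5323, -0.0636, 0.0407]
ee_rot: [[0.986, 0.167, 0.001], [0.167, -0.986, -0.0], [0.001, 0.0, -1.0]]
wrist_force: [-0.7, -0.6, -2.9]
grip_width: 0.0485
gripper_force: 64.5
```

```bash
python3 - <<'E'
from h import *
s=arm.state(); print(s["tool_pos"],s["wrist_force"],np.degrees(np.arctan2(s["ee_rot"][1][0],s["ee_rot"][0][0])))
for n in("scene","side"):
    c=optics.capture(n); report(cloud(c),c["img"],n)
w,Pt,Pw=wrist(); report(np.where(Pw[...,2:]<.09,Pw,9),w["img"],"wrist")
E
```

```text
[ 0.53229251 -0.06364733  0.04069705] [-0.73324057 -0.56460303 -2.90313744] 9.611283039399137
scene blue z 22.4 19 u [420.1 530.2] v [-170.3 -128.3]
scene blue z 25.8 19 u [419.8 537. ] v [-166.5 -127.8]
scene blue z 28.5 26 u [419.2 535.5] v [-168.8 -127.4]
scene blue z 31.6 34 u [419.2 508.8] v [-170.3 -128.1]
scene blue z 43.7 25 u [420.  496.2] v [-175.2 -124.7]
scene blue z 46.7 60 u [419.5 440. ] v [-177.3 -129. ]
scene blue z 49.2 26 u [419. 498.] v [-174.2 -120.4]
scene orange z 50.2 30 u [442.9 508.5] v [-179.8 -129.1]
scene orange z 53.2 168 u [442.5 535.9] v [-179.2 -127.7]
scene orange z 55.1 182 u [444.4 534.8] v [-179.6 -127.9]
side blue z 20.3 15 u [426.5 534.1] v [-135.2 -127.6]
side blue z 22.4 28 u [422.8 535.4] v [-135.6 -128.2]
side blue z 25.7 29 u [422.7 532.7] v [-136.6 -125. ]
side blue z 28.3 26 u [421.1 535.3] v [-136.5 -127.8]
side blue z 31.5 55 u [423.3 539.6] v [-157.6 -127.3]
side blue z 34.0 25 u [422.5 535.5] v [-165.8 -126. ]
side blue z 47.0 29 u [418.6 437.9] v [-177.9 -128.8]
side orange z 46.4 27 u [446.7 555.4] v [-134.6 -125.1]
side orange z 49.4 24 u [442.1 559.9] v [-170.1 -127.1]
side orange z 53.3 65 u [442.5 558. ] v [-181.3 -126.5]
side orange z 55.1 104 u [443.7 554.3] v [-179.8 -126.3]
side orange z 69.9 26 u [542.3 561.1] v [-179.6 -132.2]
wrist green z 8.4 19 u [563.7 564. ] v [-176.8 -132.4]
wrist green z 9.5 19 u [563.8 564.2] v [-175.4 -134.4]
wrist green z 20.3 38 u [564.  564.5] v [-176.9 -132.1]
wrist green z 22.1 46 u [563.9 564.6] v [-176.2 -132.2]
wrist green z 24.7 63 u [564.  564.6] v [-177.3 -132.5]
wrist orange z 53.4 8834 u [464.8 566.2] v [-178.5 -129.6]
wrist orange z 54.3 2002 u [466.2 565.9] v [-178.4 -129.9]
wrist orange z 68.2 5240 u [546.1 565.8] v [-178.9 -130.1]
```

>>> play_rows:
  motion:
    - {"tx": -0.002,"ty": 0,"tz": 0.004,"roll": 0,"fingers": 0.3}
    - {"tx": -0.004,"ty": 0,"tz": 0.008,"roll": 0,"fingers": 0.3}
    - {"tx": -0.004,"ty": 0,"tz": 0.011,"roll": 0,"fingers": 0.3}
    - {"tx": -0.004,"ty": 0,"tz": 0.011,"roll": 0,"fingers": 0.3}

```text
time: 15.7
tool_pos: [0.5301, -0.0639, 0.0355]
ee_rot: [[0.986, 0.167, -0.0], [0.167, -0.986, 0.0], [-0.0, -0.0, -1.0]]
wrist_force: [0.6, -1.0, -1.4]
grip_width: 0.0484
gripper_force: 64.6
```

>>> play_rows:
  motion:
    - {"tx": 0,"ty": 0,"tz": 0.001,"roll": 0,"fingers": 0.3}
    - {"tx": 0,"ty": 0,"tz": 0.002,"roll": 0,"fingers": 0.3}
    - {"tx": 0,"ty": 0,"tz": 0.002,"roll": 0,"fingers": 0.3}

```text
time: 16.0
tool_pos: [0.5302, -0.0639, 0.0348]
ee_rot: [[0.986, 0.167, -0.0], [0.167, -0.986, 0.0], [-0.0, -0.0, -1.0]]
wrist_force: [0.3, -0.5, -2.9]
grip_width: 0.0481
gripper_force: 64.6
```

>>> play_rows:
  motion:
    - {"tx": 0,"ty": 0,"tz": 0.001,"roll": 0,"fingers": 0.3}
    - {"tx": 0,"ty": 0,"tz": 0.002,"roll": 0,"fingers": 0.3}
    - {"tx": 0,"ty": 0,"tz": 0.002,"roll": 0,"fingers": 0.3}

```text
time: 16.3
tool_pos: [0.5303, -0.0639, 0.0345]
ee_rot: [[0.986, 0.167, 0.0], [0.167, -0.986, -0.0], [0.0, 0.0, -1.0]]
wrist_force: [-3.6, 0.4, 8.1]
grip_width: 0.0484
gripper_force: 65.9
```

```bash
python3 - <<'E'
from h import *
s=arm.state(); print(s["tool_pos"],s["wrist_force"])
for n in("scene","side"):
    c=optics.capture(n); report(cloud(c),c["img"],n)
w,Pt,Pw=wrist(); report(np.where(Pw[...,2:]<.09,Pw,9),w["img"],"wrist")
E
```

```text
[ 0.53026388 -0.06392313  0.03451683] [-3.55969418  0.43853075  8.12625736]
scene blue z 22.3 20 u [420.3 531.8] v [-169.8 -127.9]
scene blue z 25.9 20 u [419.5 509.8] v [-166.5 -128.4]
scene blue z 27.8 17 u [419.4 478.9] v [-168.9 -126.9]
scene blue z 43.6 24 u [419.1 438.4] v [-176.  -128.5]
scene blue z 46.5 63 u [419.8 439.5] v [-176.4 -128.8]
scene blue z 48.8 25 u [420.  438.2] v [-176.2 -133.1]
scene orange z 46.9 170 u [441.7 534.5] v [-179.3 -128.8]
scene orange z 49.1 179 u [441.5 530.3] v [-179.7 -128.1]
side blue z 19.4 17 u [425.8 535.9] v [-135. -128.]
side blue z 23.0 33 u [423. 535.] v [-134.4 -126.9]
side blue z 25.6 19 u [425.3 535.7] v [-135.6 -126.7]
side blue z 28.6 28 u [419.8 532. ] v [-134.4 -125.3]
side blue z 31.1 29 u [422.4 535.8] v [-134.5 -126.9]
side blue z 46.9 32 u [418.7 439.3] v [-179.7 -128.2]
side orange z 37.5 22 u [446.8 551.9] v [-133.5 -126.9]
side orange z 40.3 22 u [443.3 556.1] v [-134.7 -127.2]
side orange z 43.6 24 u [442.7 561.2] v [-134.9 -126.3]
side orange z 47.2 81 u [442.5 552.4] v [-181.1 -127.6]
side orange z 48.8 85 u [442.8 558.3] v [-178.8 -128.8]
side orange z 61.7 24 u [540.4 561.1] v [-178.4 -128.1]
wrist green z 13.0 60 u [564.  564.8] v [-176.4 -132.4]
wrist green z 22.6 85 u [563.8 564.5] v [-174.  -132.3]
wrist green z 26.1 79 u [563.8 564.5] v [-177.1 -131.9]
wrist green z 29.1 169 u [563.5 564.6] v [-177.7 -132.6]
wrist blue z 86.0 16 u [517.6 524.4] v [-198.5 -105.2]
wrist blue z 88.7 27 u [516.9 524.5] v [-205.3 -100.3]
wrist orange z 47.3 9402 u [462.8 564.2] v [-178.4 -129.5]
wrist orange z 48.2 1423 u [464.3 563.9] v [-178.4 -129.8]
wrist orange z 62.2 5450 u [544.2 563.9] v [-178.7 -129.9]
```

Orange is in contact at the right height, with about a 2 mm gap. Releasing.

>>> play_rows:
  motion:
    - {"tx": 0,"ty": 0,"tz": -0.001,"roll": 0,"fingers": 0.65}
    - {"tx": 0,"ty": 0,"tz": -0.001,"roll": 0,"fingers": 0.75}
    - {"tx": 0,"ty": 0,"tz": -0.001,"roll": 0,"fingers": 0.85}
    - {"tx": 0,"ty": 0,"tz": -0.001,"roll": 0,"fingers": 1}
    - {"tx": 0,"ty": 0,"tz": -0.001,"roll": 0,"fingers": 1}
    - {"tx": 0,"ty": 0,"tz": -0.04,"roll": 0,"fingers": 1}
    - {"tx": 0,"ty": 0,"tz": -0.14,"roll": 0,"fingers": 1}
    - {"tx": 0,"ty": 0,"tz": -0.25,"roll": 0,"fingers": 1}
    - {"tx": -0.12,"ty": 0,"tz": -0.32,"roll": 0,"fingers": 1}
    - {"tx": -0.25,"ty": 0,"tz": -0.36,"roll": 0,"fingers": 1}
    - {"tx": -0.25,"ty": 0,"tz": -0.36,"roll": 0,"fingers": 1}
    - {"tx": -0.25,"ty": 0,"tz": -0.36,"roll": 0,"fingers": 1}

```text
time: 17.65
tool_pos: [0.431, -0.0811, 0.179]
ee_rot: [[0.986, 0.166, 0.002], [0.166, -0.986, -0.001], [0.001, 0.001, -1.0]]
wrist_force: [0.3, 0.4, 0.2]
grip_width: 0.0852
gripper_force: 0.0
```

```bash
python3 - <<'E'
from h import *
w,Pt,Pw=wrist(); report(np.where(Pw[...,2:]<.09,Pw,9),w["img"],"wrist")
h=cv2.cvtColor(w["img"],cv2.COLOR_RGB2HSV)
q=Pw[(h[...,0]>=8)&(h[...,0]<=18)&(h[...,1]>80)&(abs(Pw[...,2]-.0475)<.003)&(np.hypot(Pw[...,0]-.515,Pw[...,1]+.066)<.13)]
A=np.c_[q[:,:2],np.ones(len(q))];print("slope",np.linalg.lstsq(A,q[:,2],rcond=None)[0][:2].round(4))
save("w6",w["img"])
E
```

```text
wrist blue z 44.7 78 u [422.7 442.1] v [-176.6 -129.6]
wrist blue z 46.3 1081 u [422.4 442. ] v [-177.7 -129.6]
wrist orange z 47.2 4714 u [444.1 543.4] v [-178.4 -129.3]
wrist orange z 48.3 1033 u [445.  543.9] v [-178.2 -129.8]
wrist orange z 62.1 1134 u [543.5 563. ] v [-178.3 -129.7]
slope [-0.0004  0.0008]
```

View pics/w6.png

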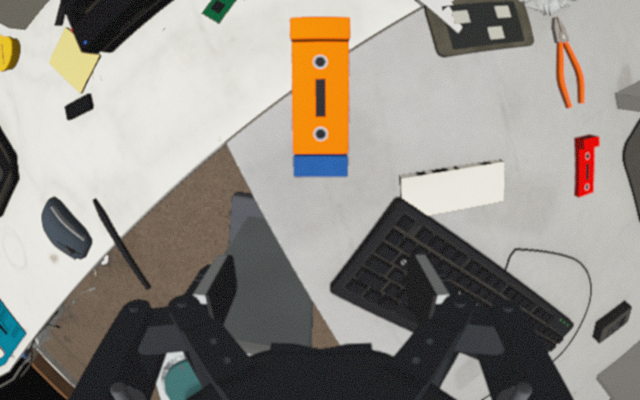

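The picture shows orange level and flush on blue (320,95), its plain end about 1.5 mm from blue's lip (320,166). Its own lip (320,28) is just past blue's plain end. Handing in.

```bash
python3 -c "
from workcell import arm
print(arm.finish_job())"
```

```text
the job is handed in; nothing more can be done
None
```

The job is handed in at about 18 s: blue sits turned round on green and orange turned back on blue, both level and squared with end gaps of about 2 mm, and I saw nothing else disturbed; the judge's result was not shown.

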